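# Lift the mirror lid off the vanity case and stand it on the easel

## Robot

A 6-joint arm with a two-finger parallel gripper is mounted at the origin on the work surface. World frame = base frame: x ahead of the robot, y to its left, z up, the work surface at z = 0. Lengths are in m, angles in degrees, forces in N, time in s.
With the tool pointing down it reaches from about 0.25 to 0.725 m from the base axis. Payload 9.7 kg.
Tool frame: the origin (TCP) lies on the front face of the gripper's body, between the roots of the fingers; the fingertips stand 73 mm ahead of it and the grasp point (between the pads) lies 54 mm ahead of it (nose_length is the distance from the TCP to the fingertips, in m); z points along the fingers, y is the line along which they close (so a half turn about z gives the same grasp; the last joint's range is limited). The gripper opens to 85 mm and grips with 20 to 120 N. Pads are 22 mm wide; open, the fingers measure 114 mm over their backs; the gripper's body (76 mm by 85 mm) begins 54 mm behind the grasp point. The pads swing forward as they close: fully open they stand 13 mm farther back than shut.
Start: joints at [74.485, 4.979, 10.078, 95.1, 0, 90], TCP at [0.147, 0.53, 0.304] pointing down, gripper open.
Joint ranges: [-179.16, 179.16], [-48.56, 103.87], [-65.8, 70.77], [-126.05, 130.52], [-82.76, 87.17], [-180, 180]. Speed limits (degrees/s): [127.2, 127.2, 147.25, 180, 180, 180].

## Interface

Orientations are given as [roll, pitch, yaw] about the fixed x, y, z axes, in that order (R = Rz(yaw) Ry(pitch) Rx(roll)).
In Python, from workcell import read_state, camera, camera_info, sign_off, nose_length gives the robot as it stands.
- The arm moves only by the tool play_rows, never from a script. Its arguments are lists of equal length, an entry for each row: "fingers": the closure, from -1 (fully open) to 1 (shut), so that 0 is half open; "travel": the shift along the tool's x, y, z each as a share of 400 mm, from -1 to 1, a list of three; "rot": the turn, a rotation vector about the tool's x, y, z each as a share of 180 degrees, from -1 to 1, a list of three. A call has 1 to 12 rows; each row is the pose to reach, as a shift and turn from the pose commanded when the call began, along the tool's axes at that moment, turning the shorter way round; what a row does not reach only later rows make up. A row lasts 1/12 s, in which the tool goes at most 41.7 mm and 7.16 degrees, less where a joint would pass 70% of its speed; a pose out of reach is approached as far as the arm can. A call with a number of a shift or a turn outside -1 to 1 is refused whole. A call with a gripper value outside its range is refused whole. The fingers move at their own pace and stop on an object; the grip force is fixed at half the most. Time passes only in rows, so rows that repeat a pose let the fingers close. It gives the time, the measured TCP pose, the force, the opening and the grip force at its end, in the units of the state.
- read_state(): the state, without advancing time (a new reading comes with each control period).
- camera(name): name is "scene" or "top" or "wrist"; returns the picture (480x640x3 uint8, red, green, blue); there is no depth.
- camera_info(name): a dict with "mtx" (3x3 intrinsics, pixels), "R" (3x3) and "t" (3): a world point X has camera coordinates R X + t; the wrist camera has in their place "hand_eye" (4x4, takes a point from camera to tool coordinates, whose origin is the TCP and whose axes are the flange's). Camera axes: x right, y down, z forward; pixel columns grow to the right and rows downward; lengths in m; the calibration is good to about 2 mm. The wrist camera is an equidistant fisheye: a pixel r from the principal point sees the ray r / f radians off the axis. A picture is of the moment at which its call begins: read the wrist's pose just before it. camera_info takes no time and is no camera call.
- sign_off(): hands the job in; it is judged then, once.
The state is a dict: "clock": time; "joint_pos": joint angles; "joint_velocities": joint speeds; "effort": joint torques, N m; "eef_pos": TCP position; "eef_rot": TCP orientation; "ft_force": force on the tool from outside, world axes, zero at the start; "torque": the same for the moment, N m; "opening": finger opening in m; "finger_force": force on a finger pad.
Only numpy, scipy, OpenCV 4.12 (cv2) and the standard library are available. Lean on these libraries where they do the work, as an engineer would, in place of code of your own. Each camera call takes 0.05 s, during which the arm holds its last target. There are 200 camera calls.

## Task

Raise the lid of the white vanity case until it stands upright, lift it straight up off its hinge pins, and stand it as a make-up mirror on the bamboo easel: hinge edge down on the middle of the ledge, between the front lip and the backrest, still held until it stands there, then leaning back on the backrest with the mirror facing the robot's side. Leave the jar, mist bottle, bunny and nippers where they are.

Things in the scene. Friction and masses are not known exactly. Their poses are not given: they have to be found in the camera images.
- lid: Loose lid, white plastic plate 129 mm deep, 184 wide, 10 thick, about 0.24 kg, mirror on its inner face. Closed on the case at the start, turned as the case. Origin on its hinge line, mid-width. x points to the hinge side (plate from 9 to 138 mm along -x, tongue on to 173), y along the hinge, z out of the outer face (z = 10 mm; mirror face at z = 0). Upright, x points down
- lid_hinge (a point): Same point and axes as the lid's origin: the centre line of its two open knuckles, each 28 mm wide, centred 52 mm either side of mid-width, 20 mm across. They hang on the pins and are the lid's feet when it stands: their mouths, 8 mm wide, open along the lid's +x, and their ends reach 8 mm along +x from this line
- lid_tongue (a point): Grasp point in the lid's flat tongue, 36 mm wide (along y, two parallel sides to pinch), 35 long, 10 thick, in the middle of the edge opposite the hinge. The point is 160 mm along -x and 5 mm along +z from the lid's origin, 22 mm outside the edge; axes as the lid's. Pinched by its two sides, the tongue can turn between the pads about y
- case: White plastic vanity case without its lid: open-topped box 120 mm deep (x), 180 wide (y), 80 high, walls 4 mm, that stands firm. Origin at the centre of its underside; x points to its rear (hinge side), z up. Behind each pin a stop leaf rises to 35 mm above the hinge line, 14 mm behind it: the raised lid comes to lean there about 6 degrees past upright
- case_pins (a point): Middle of the hinge line of the case, 75 mm behind its centre, 80 mm above the table, level with its rim; x to the rear, y along the pins, z up. The two pins are flat bars on edge, 5 mm thick, 11 mm tall: they hold the knuckles while the lid is closed or half open; it comes off freely, straight up, within 12 degrees of upright. Upright on the pins the lid sits 1 mm lower than closed; raised 60 mm it is clear of the case
- easel: Bamboo table easel, 164 mm wide, 130 deep, 115 tall, that stands firm, with a ledge in front and two slats joined as a backrest. Origin at table height, mid-width, 26 mm behind the middle of the ledge; x points to its rear, y along the ledge, z up
- easel_ledge (a point): On the top of the easel's ledge (8 mm above the table), mid-width, midway between lip and backrest; x to the easel's rear, y along the ledge, z up. The front lip is 18 mm in front and rises 14 mm above the ledge; the foot of the backrest is 18 mm behind, and it leans back 15 degrees from upright, 110 mm high
- jar_mid (a point): Green glass jar with steel cap, 60 mm across, 62 mm tall; point at its centre. Leave alone
- mist_mid (a point): Frosted mist bottle with white cap, 44 mm across, 150 mm tall; point at its centre. Leave alone
- bunny_mid (a point): White ceramic bunny ring holder on a 96 mm dish, 118 mm tall; point half-way up. Leave alone
- nippers_mid (a point): Steel nail nippers lying flat, 120 mm long, 48 mm wide, 12 mm high; point at their middle. Leave alone
Mind the look-alikes: they are no part of the job. What is shaped like the easel but orange or red is not meant.

How it is judged:
By the outcome, as a careful person would: the job done as asked, in the order asked, and still so for the second after the job is handed in, with the robot touching nothing.
It also fails if it takes over 56 s, if anything falls off the work surface, if the arm or the gripper's body presses on something with over 40 N, if the wrist force passes 120 N, or if a joint passes its speed limit or range.

## Working session

There is one attempt and no reset: what is moved stays moved. The work goes in short steps, Python scripts to look and compute and a tool call to move; the robot and the scene stay as the last step left them, time stands still between calls to the robot, and variables do not carry over. Pictures are saved under pics/ and viewed, at most 11 in all, crops included, and the job is handed in when it is done.

Besides the shell and the picture viewer there is one more tool, called after "Call:" as a command line: name --argument value ..., lists and objects as JSON in quotes. play_rows: Moves the arm, as the interface text tells. Shift numbers are shares of 400 mm and turn numbers shares of 180 degrees, none past 1 either way. Its arguments: {"type":"object","properties":{"fingers":{"type":"array"},"travel":{"type":"array"},"rot":{"type":"array"}},"required":["fingers","travel","rot"]}

```bash
ls; mkdir -p pics
python3 - <<'E'
from workcell import *
import cv2,numpy as np
np.set_printoptions(precision=4,suppress=True)
for n in ['scene','top']:
    cv2.imwrite(f'pics/{n}0.png',camera(n)[:,:,::-1]); print(n,camera_info(n))
print(camera_info('wrist')); print(read_state(), nose_length)
E
```

```text
pics
scene {'mtx': array([[438.3875,   0.    , 326.9435],
       [  0.    , 438.3875, 241.206 ],
       [  0.    ,   0.    ,   1.    ]]), 'R': array([[-0.3967,  0.9178,  0.0192],
       [ 0.5291,  0.2456, -0.8122],
       [-0.7501, -0.3121, -0.583 ]]), 't': array([ 0.3674, -0.1717,  1.3382])}
top {'mtx': array([[515.1963,   0.    , 321.2927],
       [  0.    , 515.1963, 230.7852],
       [  0.    ,   0.    ,   1.    ]]), 'R': array([[ 0.152 , -0.9884, -0.0029],
       [-0.9659, -0.1479, -0.2126],
       [ 0.2097,  0.0351, -0.9771]]), 't': array([-0.2502,  0.5482,  1.0533])}
{'mtx': array([[371.6483,   0.    , 320.6218],
       [  0.    , 371.6483, 240.2431],
       [  0.    ,   0.    ,   1.    ]]), 'hand_eye': array([[ 0.0008, -0.9622, -0.2722,  0.069 ],
       [ 1.    ,  0.001 , -0.0008,  0.0001],
       [ 0.001 , -0.2722,  0.9622, -0.0703],
       [ 0.    ,  0.    ,  0.    ,  1.    ]])}
{'clock': 0.1, 'joint_pos': array([74.486 ,  5.0095, 10.0398, 95.1006, -0.0022, 90.0003]), 'joint_velocities': array([-0.0434,  0.0002,  0.0911,  0.017 ,  0.0908,  0.001 ]), 'effort': array([ -0.0004, -52.1563,  46.5654,   0.0159,   0.    ,   0.    ]), 'eef_pos': array([0.1471, 0.5298, 0.3032]), 'eef_rot': array([-179.9297,    0.0022,  164.4858]), 'ft_force': array([-0.4958, -0.4516, -0.1618]), 'torque': array([ 0.0376, -0.011 , -0.0599]), 'finger_force': 0.0, 'opening': 0.08489537496544358} 0.0726
```

View pics/scene0.png

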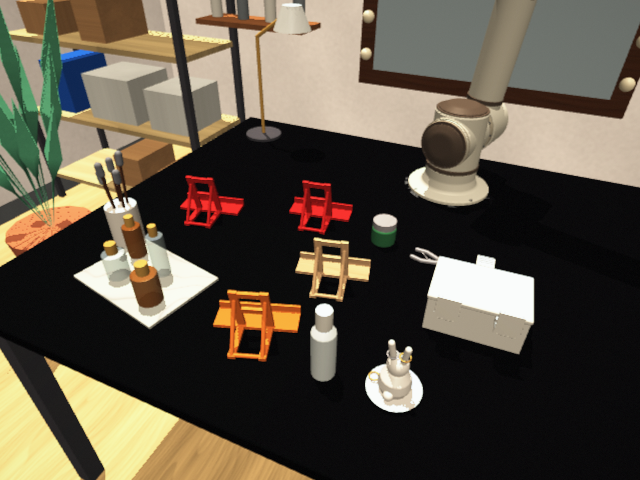

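View pics/top0.png

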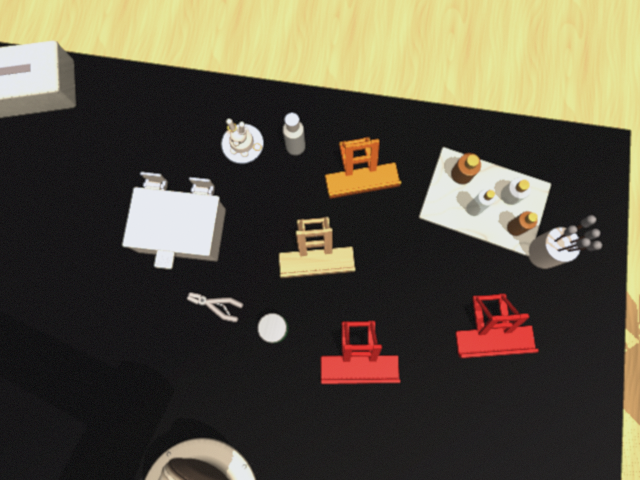

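The scene shows the white case (480,300) with its tongue at (486,264), hinge side away from the robot. The bamboo easel is at scene (333,268), top (316,250). Look-alikes for the easel are orange (top 362,170) and red (360,360; 497,325). For the case, only the white box at top (30,80) resembles it, but it has no tongue and stands off the edge. I choose the case at top (175,222) and the bamboo easel at top (316,250), and check both in a crop.

Run:
```python
import cv2,numpy as np
a=cv2.imread('pics/top0.png')
c=cv2.resize(a[165:285,110:370],None,fx=3,fy=3,interpolation=cv2.INTER_CUBIC)
cv2.imwrite('pics/crop1.png',c)
```

```text
(no output)
```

View pics/crop1.png

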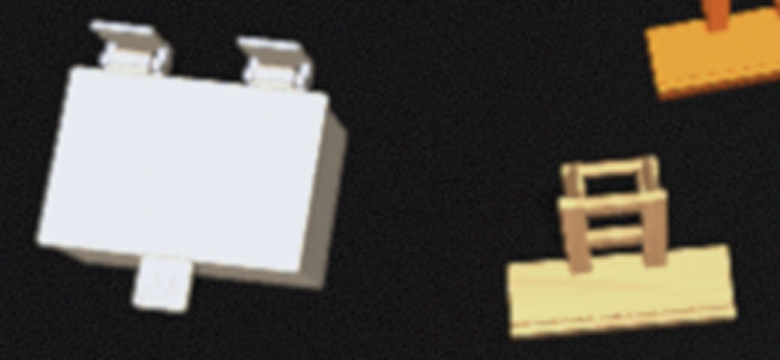

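The crop shows the lid corners at crop (73,67), (328,94), (298,272) and (38,243), with the tongue end at (134,305)-(187,312). The bamboo ledge spans crop (508,264)-(728,246) at the back and (510,337)-(735,318) at the front. Both choices are confirmed.

```bash
cat > h.py <<'E'
import numpy as np,cv2
from scipy.spatial.transform import Rotation as Ro
from workcell import *
np.set_printoptions(precision=4,suppress=True)
def ray(name,uv,st=None):
    c=camera_info(name);K=c['mtx'];d=np.array([(uv[0]-K[0,2])/K[0,0],(uv[1]-K[1,2])/K[1,1],1.])
    if name!='wrist': return -c['R'].T@c['t'],c['R'].T@d
    r=np.hypot(d[0],d[1]);d=np.array([d[0]/r*np.sin(r),d[1]/r*np.sin(r),np.cos(r)])
    T=np.eye(4);T[:3,:3]=Ro.from_euler('xyz',st['eef_rot'],degrees=True).as_matrix();T[:3,3]=st['eef_pos'];T=T@c['hand_eye']
    return T[:3,3],T[:3,:3]@d
def at(name,uv,z,st=None):
    o,d=ray(name,uv,st);return o+d*(z-o[2])/d[2]
def proj(name,X,st=None):
    c=camera_info(name);K=c['mtx']
    if name!='wrist': p=c['R']@X+c['t'];return K[:2,:2]@(p[:2]/p[2])+K[:2,2]
    T=np.eye(4);T[:3,:3]=Ro.from_euler('xyz',st['eef_rot'],degrees=True).as_matrix();T[:3,3]=st['eef_pos'];T=T@c['hand_eye']
    p=T[:3,:3].T@(X-T[:3,3]);r=np.hypot(p[0],p[1]);th=np.arctan2(r,p[2]);return K[0,0]*th*p[:2]/r+K[:2,2]
E
python3 - <<'E'
from h import *
t=lambda u,v,z:at('top',(110+u/3,165+v/3),z)
P=[t(73,67,.09),t(328,94,.09),t(298,272,.09),t(38,243,.09)]
for p in P:print(p)
print([np.linalg.norm(P[i]-P[i-1]) for i in range(4)])
print('tongue end',t(134,305,.09),t(187,312,.09))
d=(P[1]+P[0]-P[2]-P[3])/2;print('yaw x',np.degrees(np.arctan2(d[1],d[0])));d=P[0]-P[1]+P[3]-P[2];print('yaw from y',np.degrees(np.arctan2(-d[0],d[1])))
print('center',np.mean(P,0))
E1=[t(508,264,.008),t(728,246,.008),t(735,318,.0),t(510,337,.0)]
print('easel');[print(p) for p in E1]; print('feet',t(578,271,.008),t(655,264,.008))
print([np.linalg.norm(E1[i]-E1[i-1]) for i in range(4)])
d=E1[0]-E1[1]+E1[3]-E1[2];print('yaw from y',np.degrees(np.arctan2(-d[0],d[1])))
for n,u,z in [('jar',(272,320),.062),('mist',(292,120),.15),('bunny',(237,125),.118),('nip',(215,305),.01)]:print(n,at('top',u,z))
E
```

```text
[0.6065 0.2441 0.09  ]
[0.6144 0.0606 0.09  ]
[0.4857 0.0564 0.09  ]
[0.4783 0.2391 0.09  ]
[np.float64(0.12831021599801934), np.float64(0.18371840817637242), np.float64(0.12877871461277676), np.float64(0.1828842954445896)]
tongue end [0.446  0.1635 0.09  ] [0.4468 0.1264 0.09  ]
yaw x 2.0687743679861477
yaw from y 2.3813719568838843
center [0.5462 0.15   0.09  ]
easel
[ 0.5262 -0.0772  0.008 ]
[ 0.5646 -0.2375  0.008 ]
[ 0.5129 -0.2505  0.    ]
[ 0.4734 -0.0871  0.    ]
feet [ 0.5289 -0.1297  0.008 ] [ 0.5428 -0.1856  0.008 ]
[np.float64(0.0542842797105939), np.float64(0.16483457979455649), np.float64(0.05390139135933704), np.float64(0.16809801130608734)]
yaw from y 13.518722283816167
jar [ 0.3765 -0.092   0.062 ]
mist [ 0.7834 -0.0716  0.15  ]
bunny [0.7684 0.0469 0.118 ]
nip [0.3909 0.0422 0.01  ]
```

```bash
cat >> h.py <<'E'
def to(p,yaw,tilt=0,cmd=None):
    "shares from commanded pose (p,rpy) to TCP p, roll 180, yaw"
    s=read_state(); p0,r0=cmd or (s['eef_pos'],s['eef_rot'])
    R0=Ro.from_euler('xyz',r0,degrees=True); R1=Ro.from_euler('xyz',[180,tilt,yaw],degrees=True)
    print('travel',R0.inv().apply(np.array(p)-p0)/.4,'rot',(R0.inv()*R1).as_rotvec()/np.pi)
E
python3 -c "
from h import *
to([.4567,.1466,.25],182.2)"
```

```text
travel [-1.0021 -0.716   0.134 ] rot [-0.0004 -0.     -0.0984]
```

Call:
play_rows --fingers '[-1,-1,-1,-1,-1,-1,-1,-1,-1,-1,-1,-1]' --travel '[[-1,-0.716,0.134],[-1,-0.716,0.134],[-1,-0.716,0.134],[-1,-0.716,0.134],[-1,-0.716,0.134],[-1,-0.716,0.134],[-1,-0.716,0.134],[-1,-0.716,0.134],[-1,-0.716,0.134],[-1,-0.716,0.134],[-1,-0.716,0.134],[-1,-0.716,0.134]]' --rot '[[0,0,-0.098],[0,0,-0.098],[0,0,-0.098],[0,0,-0.098],[0,0,-0.098],[0,0,-0.098],[0,0,-0.098],[0,0,-0.098],[0,0,-0.098],[0,0,-0.098],[0,0,-0.098],[0,0,-0.098]]'

```text
clock: 1.1
eef_pos: [0.4567, 0.1449, 0.2499]
eef_rot: [-180.0, -0.0, -177.9]
ft_force: [0.6, 1.3, -0.0]
opening: 0.0854
finger_force: 0.0
```

```bash
python3 -c "
from h import *
s=read_state();cv2.imwrite('pics/w1.png',camera('wrist')[:,:,::-1]);print(s['clock'],s['joint_pos'],s['eef_pos'],s['eef_rot'])
for X in ([.4567,.1466,.088],):print(proj('wrist',np.array(X),s))
to([.4567,.1466,.25],182.2)"
```

```text
1.1 [17.5992 -5.4776 -6.3216 89.1569 -0.0024 15.4919] [0.4567 0.1449 0.2499] [-179.9974   -0.0003 -177.8926]
[323.4137 245.1417]
travel [ 0.0072  0.0151 -0.0036] rot [-0.0008  0.     -0.0016]
```

View pics/w1.png

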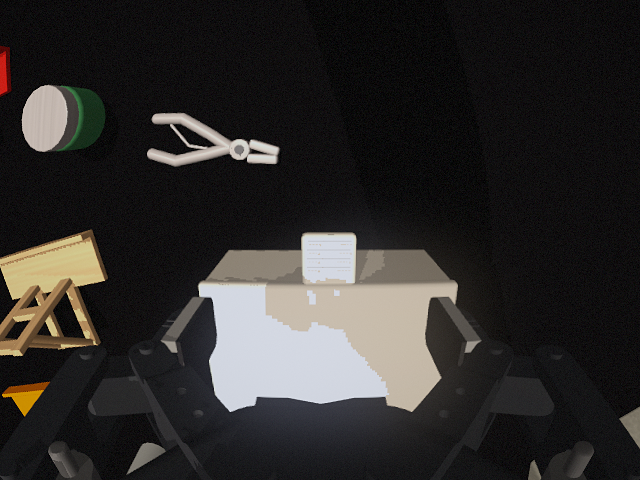

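The wrist view shows the tongue's end at (302,234)-(355,234) and its root at (302,283)-(355,283). The lid's front corners are at about (199,283) and (457,282).

```bash
python3 -c "
from h import *
s=read_state()
for u in [(302,234),(355,234),(301,283),(356,283),(199,283),(457,282)]:print(at('wrist',u,.09,s))
print('ledge corners',at('wrist',(0,262),.022,s),at('wrist',(92,231),.022,s))
"
```

```text
[0.4519 0.128  0.09  ]
[0.4507 0.1618 0.09  ]
[0.4856 0.128  0.09  ]
[0.4843 0.1646 0.09  ]
[0.4892 0.0571 0.09  ]
[0.4824 0.2359 0.09  ]
ledge corners [ 0.514  -0.2294  0.022 ] [ 0.4733 -0.0766  0.022 ]
```

```bash
python3 -c "
from h import *
to([.459,.1462,.140],182.2)"
```

```text
travel [0.0015 0.0146 0.2714] rot [-0.0008  0.     -0.0016]
```

Call:
play_rows --fingers '[-1,-1,-1,-1,-1,-1,1,1,1,1,1,1]' --travel '[[0,0.006,0.1],[0,0.006,0.2],[0,0.006,0.271],[0,0.006,0.271],[0,0.006,0.271],[0,0.006,0.271],[0,0.006,0.271],[0,0.006,0.271],[0,0.006,0.271],[0,0.006,0.271],[0,0.006,0.271],[0,0.006,0.271]]' --rot '[[0,0,0],[0,0,0],[0,0,0],[0,0,0],[0,0,0],[0,0,0],[0,0,0],[0,0,0],[0,0,0],[0,0,0],[0,0,0],[0,0,0]]'

```text
clock: 2.15
eef_pos: [0.4562, 0.1496, 0.143]
eef_rot: [180.0, 0.1, -177.9]
ft_force: [-2.1, 0.1, 6.3]
opening: 0.0346
finger_force: 61.0
```

```bash
python3 -c "
from h import *
s=read_state();print(s)
# arc rows, hinge at (.621,.1525,.08), tool stays vertical
p0=s['eef_pos'];g=p0-[0,0,.052];y=np.radians(2.2);e=np.array([np.cos(y),np.sin(y)])
h=np.array([.621,.080]);gx=.621-(np.array([.621,.1525])-g[:2])@e;v=np.array([gx,g[2]])-h
R=Ro.from_euler('xyz',s['eef_rot'],degrees=True);print(v)
for a in range(0,95,6):
  c,sn=np.cos(np.radians(a)),np.sin(np.radians(a));w=np.array([c*v[0]+sn*v[1],-sn*v[0]+c*v[1]])-v
  print(a,R.inv().apply([w[0]*e[0],w[0]*e[1],w[1]])/.4)
"
```

```text
{'clock': 2.15, 'joint_pos': array([ 18.1521,  -4.71  , -17.4288,  77.1909,   0.0036,  16.0161]), 'joint_velocities': array([-0.0684, -0.0412,  0.0377, -0.0416,  0.0253,  0.0231]), 'effort': array([ -0.2023, -38.4114,  43.9683,  -0.5191,  -0.0594,   0.0625]), 'eef_pos': array([0.4562, 0.1496, 0.143 ]), 'eef_rot': array([ 179.9716,    0.0859, -177.864 ]), 'ft_force': array([-2.0776,  0.085 ,  6.2504]), 'torque': array([-0.0494,  0.2168,  0.0932]), 'finger_force': 60.96347451210022, 'opening': 0.034608209951393056}
[-0.1648  0.011 ]
0 [0. 0. 0.]
6 [-0.0052  0.     -0.0429]
12 [-0.0148  0.0001 -0.085 ]
18 [-0.0288  0.0001 -0.1259]
24 [-0.047   0.0001 -0.1651]
30 [-0.0692  0.0002 -0.2022]
36 [-0.0952  0.0002 -0.2368]
42 [-0.1246  0.0003 -0.2685]
48 [-0.1572  0.0003 -0.2969]
54 [-0.1925  0.0004 -0.3217]
60 [-0.2303  0.0004 -0.3427]
66 [-0.27    0.0005 -0.3597]
72 [-0.3113  0.0005 -0.3724]
78 [-0.3538  0.0006 -0.3807]
84 [-0.3968  0.0006 -0.3846]
90 [-0.44    0.0007 -0.3839]
```

Call:
play_rows --fingers '[1,1,1,1,1,1,1,1,1,1,1,1]' --travel '[[-0.002,0,-0.029],[-0.006,0,-0.057],[-0.012,0,-0.085],[-0.02,0,-0.113],[-0.03,0,-0.14],[-0.042,0,-0.166],[-0.055,0,-0.191],[-0.07,0,-0.216],[-0.087,0,-0.239],[-0.106,0,-0.261],[-0.126,0,-0.281],[-0.147,0,-0.301]]' --rot '[[0,0,0],[0,0,0],[0,0,0],[0,0,0],[0,0,0],[0,0,0],[0,0,0],[0,0,0],[0,0,0],[0,0,0],[0,0,0],[0,0,0]]'

```text
clock: 3.15
eef_pos: [0.5151, 0.1515, 0.2629]
eef_rot: [-180.0, -0.0, -177.9]
ft_force: [4.9, 0.5, -11.5]
opening: 0.0346
finger_force: 60.8
```

```bash
python3 -c "
from h import *
s=read_state();print(s['eef_pos'],s['eef_rot'],s['ft_force'],s['torque'],s['opening'])
a=camera('scene')[:,:,::-1];cv2.imwrite('pics/s1.png',cv2.resize(a[140:400,260:620],None,fx=2,fy=2))"
```

```text
[0.5151 0.1515 0.2629] [-179.9937   -0.0321 -177.8804] [  4.8509   0.5409 -11.4535] [ 0.2192 -0.3524 -0.0496] 0.034570237689235866
```

View pics/s1.png

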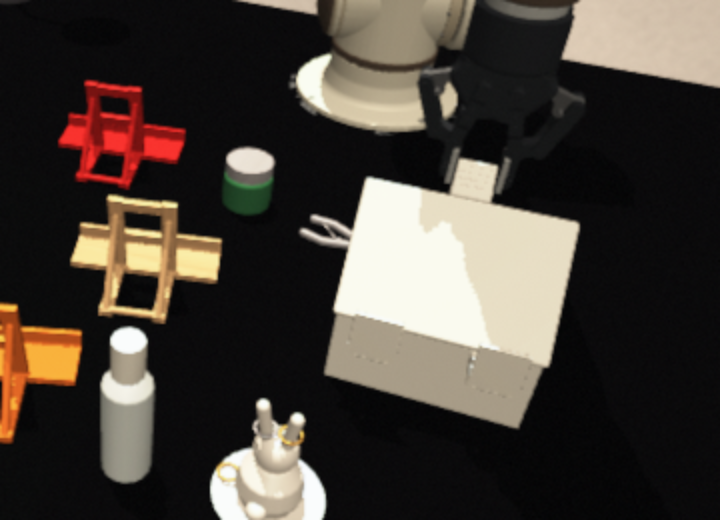

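The lid is about 45° up, with its tongue in the fingers at crop (475,180) and its knuckles on the pins at crop (380,335) and (495,370). I'll continue to upright.

Call:
play_rows --fingers '[1,1,1,1,1,1,1,1,1,1,1,1]' --travel '[[-0.023,0,-0.016],[-0.047,0,-0.031],[-0.072,0,-0.044],[-0.098,0,-0.056],[-0.125,0,-0.066],[-0.152,0,-0.074],[-0.18,0,-0.081],[-0.208,0,-0.085],[-0.237,0,-0.087],[-0.266,0,-0.087],[-0.279,0,-0.087],[-0.279,0,-0.087]]' --rot '[[0,0,0],[0,0,0],[0,0,0],[0,0,0],[0,0,0],[0,0,0],[0,0,0],[0,0,0],[0,0,0],[0,0,0],[0,0,0],[0,0,0]]'

```text
clock: 4.2
eef_pos: [0.6268, 0.1558, 0.2985]
eef_rot: [180.0, 0.1, -177.9]
ft_force: [-1.6, 0.0, 4.9]
opening: 0.0342
finger_force: 59.5
```

```bash
python3 -c "
from h import *
s=read_state();print(s['eef_pos'],s['eef_rot'],s['ft_force'],s['torque'],s['opening'])
a=camera('scene')[:,:,::-1];b=camera('top')[:,:,::-1];cv2.imwrite('pics/s2.png',np.hstack([cv2.resize(a[100:340,420:580],None,fx=2.2,fy=2.2),cv2.resize(b[120:320,80:240],None,fx=2.2,fy=2.64)]))"
```

```text
[0.6268 0.1558 0.2985] [ 179.963     0.065  -177.8713] [-1.5846  0.0375  4.8971] [0.0983 0.8494 0.1654] 0.0341845528447201
```

View pics/s2.png

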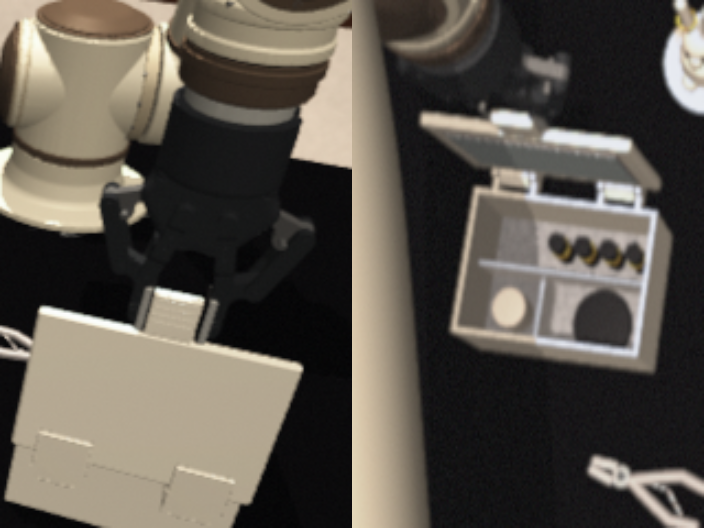

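The lid stands upright: edge-on in the top view (crop 540,150), with the mirror facing the robot and the force low. I'll lift it straight up.

Call:
play_rows --fingers '[1,1,1,1,1,1,1,1,1,1,1,1]' --travel '[[0,0,-0.01],[0,0,-0.02],[0,0,-0.035],[0,0,-0.05],[0,0,-0.075],[0,0,-0.1],[0,0,-0.13],[0,0,-0.16],[0,0,-0.19],[0,0,-0.22],[0,0,-0.25],[0,0,-0.25]]' --rot '[[0,0,0],[0,0,0],[0,0,0],[0,0,0],[0,0,0],[0,0,0],[0,0,0],[0,0,0],[0,0,0],[0,0,0],[0,0,0],[0,0,0]]'

```text
clock: 5.3
eef_pos: [0.6263, 0.1557, 0.4002]
eef_rot: [180.0, 0.3, -177.9]
ft_force: [-0.4, 0.4, -2.8]
opening: 0.0341
finger_force: 61.4
```

```bash
python3 -c "
from h import *
s=read_state();print(s['eef_pos'],s['eef_rot'],s['joint_pos'],s['ft_force'],s['torque'],s['opening'])
a=camera('scene')[:,:,::-1];b=camera('top')[:,:,::-1];cv2.imwrite('pics/s3.png',np.hstack([cv2.resize(a[100:340,420:580],None,fx=2.2,fy=2.2),cv2.resize(b[60:300,40:240],None,fx=2.2,fy=2.2)]))
to([.52,-.162,.40],193.5)"
```

```text
[0.6263 0.1557 0.4002] [ 179.958     0.2535 -177.885 ] [ 13.9617  23.7187  43.8305 109.8551  -0.0109  11.8465] [-0.3964  0.3809 -2.8473] [ 0.0253 -0.0201 -0.017 ] 0.034060814484656664
travel [ 0.2953 -0.7839 -0.0069] rot [ 0.      0.0005 -0.0632]
```

View pics/s3.png

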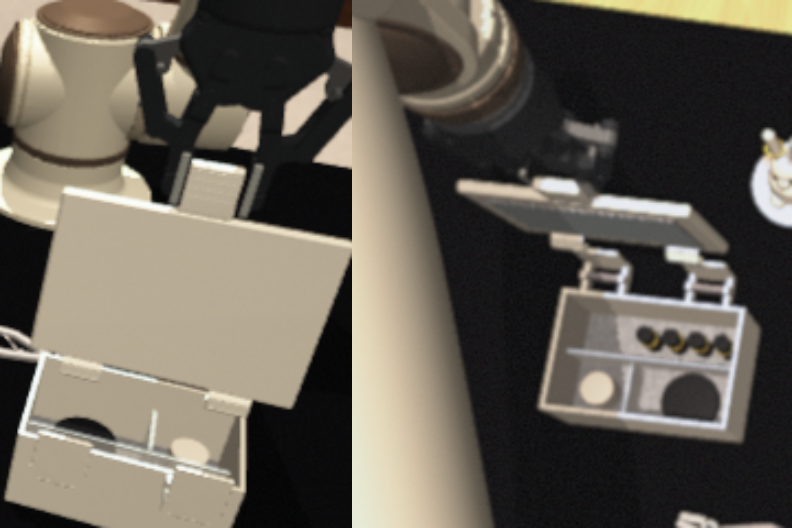

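The lid is clear of the pins and hangs upright. Next I'll carry it over the easel.

Call:
play_rows --fingers '[1,1,1,1,1,1,1,1,1,1,1,1]' --travel '[[0.01,-0.04,0],[0.04,-0.11,0],[0.07,-0.18,0],[0.1,-0.26,0],[0.13,-0.34,0],[0.16,-0.42,0],[0.19,-0.5,0],[0.22,-0.58,0],[0.25,-0.66,0],[0.27,-0.72,0],[0.28,-0.76,0],[0.28,-0.78,0]]' --rot '[[0,0,0],[0,0,-0.005],[0,0,-0.01],[0,0,-0.016],[0,0,-0.023],[0,0,-0.03],[0,0,-0.037],[0,0,-0.044],[0,0,-0.051],[0,0,-0.057],[0,0,-0.063],[0,0,-0.063]]'

```text
clock: 6.4
eef_pos: [0.5248, -0.1622, 0.3966]
eef_rot: [-180.0, -0.0, -166.6]
ft_force: [0.4, 0.3, -3.2]
opening: 0.034
finger_force: 61.3
```

```bash
python3 -c "
from h import *
s=read_state();print(s['eef_pos'],s['eef_rot'],s['joint_pos'],s['ft_force'],s['torque'],s['opening'])
a=camera('scene')[:,:,::-1];b=camera('top')[:,:,::-1];cv2.imwrite('pics/s4a.png',a);cv2.imwrite('pics/s4b.png',b);cv2.imwrite('pics/s4.png',np.hstack([cv2.resize(a[120:320,270:400],None,fx=3,fy=3),cv2.resize(b[100:300,235:370],None,fx=3,fy=3)]))
print(proj('scene',np.array([.519,-.162,.008])),proj('top',np.array([.519,-.162,.008])))
z=np.radians(13.5);ex=np.array([np.cos(z),np.sin(z),0]);ey=np.array([-ex[1],ex[0],0]);o=np.array([.519,-.162,.008])
for k in [(-.018,.082,.014),(-.018,-.082,.014)]:
  X=o+k[0]*ex+k[1]*ey+[0,0,k[2]];print(X,'scene crop',(proj('scene',X)-[270,120])*3,'top crop',(proj('top',X)-[235,100])*3)
"
```

```text
[ 0.5248 -0.1622  0.3966] [-179.9867   -0.0353 -166.6224] [-17.1683   8.2977  24.2805 106.0064  -0.0294 -30.5459] [ 0.3965  0.283  -3.2243] [ 0.0806 -0.0882 -0.0339] 0.033982212408478076
[332.659  266.1503] [316.2574 261.8218]
[ 0.4824 -0.0865  0.022 ] scene crop [299.7453 422.5657] top crop [133.724  516.0694]
[ 0.5206 -0.2459  0.022 ] scene crop [ 87.0443 396.7458] top crop [357.0806 497.5292]
```

View pics/s4.png

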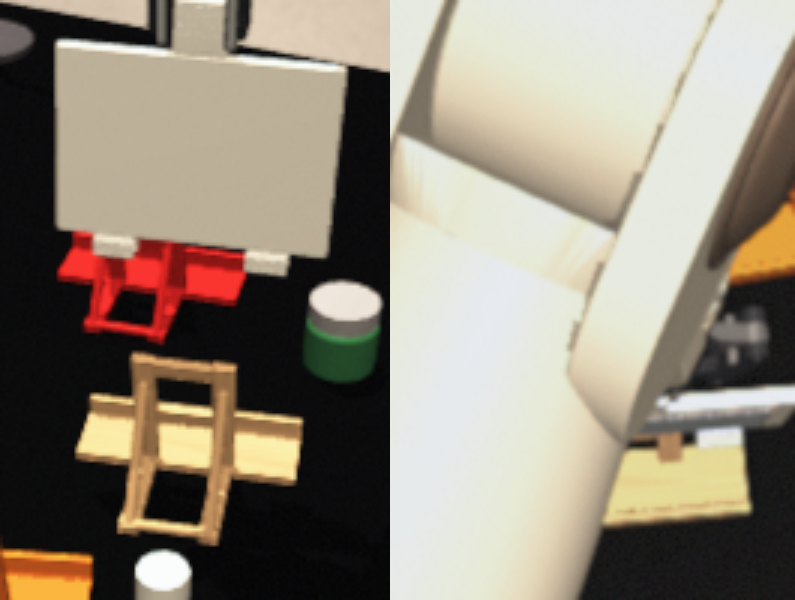

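The scene crop shows the bamboo ledge with its lip ends at (90,396) and (302,418), against predictions of (87,397) and (300,423), so the ledge estimate holds. The knuckle bottoms are at (95,254)-(136,258) and (245,270)-(288,275). From these I'll fit the lid's hanging tilt.

```bash
python3 -c "
from h import *
from scipy.optimize import least_squares
s=read_state();yaw=np.radians(13.4)
ex=np.array([np.cos(yaw),np.sin(yaw),0]);ey=np.array([-ex[1],ex[0],0])
tcp=s['eef_pos']
# lid pts (x,y,z mm) back face
pts=[((8,-66,8),(95,254)),((8,-38,8),(136,258)),((8,38,8),(245,270)),((8,66,8),(288,275)),((-138,-92,10),(57,40)),((-138,92,10),(345,68)),((-9,-92,10),(56,229)),((-9,92,10),(328,257))]
def W(q,p):
  a,dx,dy,dz=q; a=np.radians(a); lx=np.array([0,0,-1])*np.cos(a)-ex*np.sin(a); lz=ex*np.cos(a)-np.array([0,0,1])*np.sin(a)
  # pivot tongue pt (-163,0,5) at tcp+(d)
  piv=tcp-np.array([0,0,.0565])+dx/1e3*ex+dy/1e3*ey+[0,0,dz/1e3]
  return piv+(p[0]+163)/1e3*lx+p[1]/1e3*ey+(p[2]-5)/1e3*lz
f=lambda q:np.concatenate([ (proj('scene',W(q,p))-(np.array(u)/3+[270,120])) for p,u in pts]+[np.array(q[1:])/np.array([3,3,3])])
r=least_squares(f,[0,0,0,0]);print(r.x,r.fun[:16].reshape(-1,2));h=W(r.x,(0,0,0));print('hinge',h)
d=h-np.array([.519,-.162,.008]);print('rel ledge x,y,z',d@ex,d@ey,d[2])
"
```

```text
[-3.069  -2.8072  0.4346  2.4257] [[-0.1639 -0.1201]
 [-0.3748 -0.0007]
 [ 0.3739  0.0027]
 [-0.0877 -0.1664]
 [-1.5754  0.851 ]
 [ 1.255   0.1183]
 [ 0.0457 -0.135 ]
 [ 0.285   0.1534]]
hinge [ 0.5265 -0.1605  0.1792]
rel ledge x,y,z 0.007680963750911025 -0.0002724210567947557 0.1712360690678487
```

```bash
cat > plan.py <<'E'
from h import *
yaw=np.radians(13.4);ex=np.array([np.cos(yaw),np.sin(yaw),0]);ey=np.array([-ex[1],ex[0],0])
L=np.array([.519,-.162,.008]); p0=np.array([.5248,-.1622,.3966]); R0=Ro.from_euler('xyz',[180,0,-166.6],degrees=True); h0=np.array([.5265,-.1605,.178])
def target(x0,z,th):
    r=Ro.from_rotvec(ey*np.radians(th+3.07)); h=L+x0*ex+[0,0,z]
    return h+r.apply(p0-h0), r*R0
def shares(T,pc,Rc):
    return Rc.inv().apply(T[0]-pc)/.4,(Rc.inv()*T[1]).as_rotvec()/np.pi
E
python3 -c "
from plan import *
for x0,z,th in [(.004,.17,14),(.004,.08,14),(.004,.018,14)]:
  T=target(x0,z,th);print(T[0],*shares(T,p0,R0))
"
```

```text
[ 0.5837 -0.1479  0.3876] [-0.1515  0.0007  0.0226] [-0.      0.0948  0.    ]
[ 0.5837 -0.1479  0.2976] [-0.1515  0.0007  0.2476] [-0.      0.0948  0.    ]
[ 0.5837 -0.1479  0.2356] [-0.1515  0.0007  0.4026] [-0.      0.0948  0.    ]
```

Call:
play_rows --fingers '[1,1,1,1,1,1,1,1,1,1,1,1]' --travel '[[-0.038,0,0.005],[-0.076,0,0.01],[-0.114,0,0.016],[-0.151,0,0.023],[-0.151,0,0.08],[-0.151,0,0.14],[-0.151,0,0.2],[-0.151,0,0.26],[-0.151,0,0.31],[-0.151,0,0.35],[-0.151,0,0.385],[-0.151,0,0.385]]' --rot '[[0,0.024,0],[0,0.047,0],[0,0.071,0],[0,0.095,0],[0,0.095,0],[0,0.095,0],[0,0.095,0],[0,0.095,0],[0,0.095,0],[0,0.095,0],[0,0.095,0],[0,0.095,0]]'

```text
clock: 7.5
eef_pos: [0.5845, -0.1445, 0.2395]
eef_rot: [179.9, -17.3, -166.5]
ft_force: [-0.1, 0.1, -3.5]
opening: 0.0341
finger_force: 61.2
```

```bash
python3 -c "
from h import *
s=read_state();print(s['eef_pos'],s['eef_rot'],s['ft_force'],s['torque'],s['opening'])
a=camera('scene')[:,:,::-1];b=camera('top')[:,:,::-1];c=cv2.resize(camera('wrist')[:,:,::-1],(400,300));cv2.imwrite('pics/s5a.png',a)
cv2.imwrite('pics/s5.png',np.hstack([cv2.resize(a[150:350,265:395],None,fx=3,fy=3),np.vstack([cv2.resize(b[200:300,240:373],(400,300)),c])]))
"
```

```text
[ 0.5845 -0.1445  0.2395] [ 179.8853  -17.3119 -166.4541] [-0.0745  0.1459 -3.5126] [ 0.1292 -0.3935 -0.0017] 0.03411145351218067
```

View pics/s5.png

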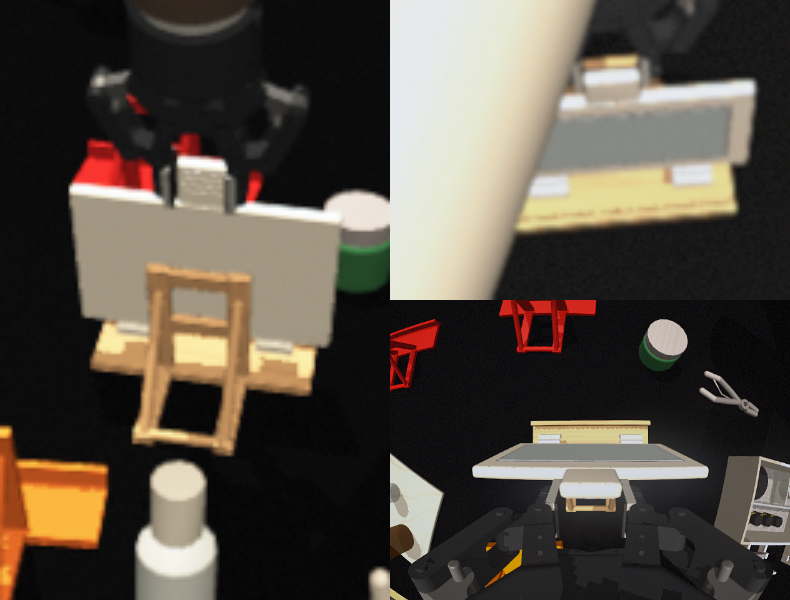

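The feet are over the ledge, inside the lip and centred: in the wrist inset the ledge spans 530-650 and the lid 473-708. I'll lower gently.

Call:
play_rows --fingers '[1,1,1,1,1,1]' --travel '[[-0.002,0,0.007],[-0.004,0,0.014],[-0.006,0,0.02],[-0.007,0,0.024],[-0.007,0,0.024],[-0.007,0,0.024]]' --rot '[[0,0,0],[0,0,0],[0,0,0],[0,0,0],[0,0,0],[0,0,0]]'

```text
clock: 8.15
eef_pos: [0.5843, -0.1463, 0.233]
eef_rot: [180.0, -17.1, -166.5]
ft_force: [-0.3, -0.1, -2.7]
opening: 0.0343
finger_force: 61.2
```

Call:
play_rows --fingers '[1,1,1,1,1]' --travel '[[-0.0015,0,0.005],[-0.003,0,0.01],[-0.0035,0,0.012],[-0.0035,0,0.012],[-0.0035,0,0.012]]' --rot '[[0,0,0],[0,0,0],[0,0,0],[0,0,0],[0,0,0]]'

```text
clock: 8.57
eef_pos: [0.5843, -0.1462, 0.228]
eef_rot: [180.0, -17.1, -166.5]
ft_force: [-0.5, -0.3, -2.4]
opening: 0.034
finger_force: 61.2
```

Call:
play_rows --fingers '[1,1,1,1]' --travel '[[-0.0015,0,0.005],[-0.003,0,0.01],[-0.003,0,0.01],[-0.003,0,0.01]]' --rot '[[0,0,0],[0,0,0],[0,0,0],[0,0,0]]'

```text
clock: 8.9
eef_pos: [0.5848, -0.1463, 0.2267]
eef_rot: [-179.9, -16.9, -166.6]
ft_force: [2.8, 1.0, 13.0]
opening: 0.0346
finger_force: 63.0
```

Call:
play_rows --fingers '[1,1,1,1,1,1]' --travel '[[-0.011,0,-0.001],[-0.022,0,-0.002],[-0.033,0,-0.002],[-0.044,0,-0.003],[-0.044,0,-0.003],[-0.044,0,-0.003]]' --rot '[[0,0.006,0],[0,0.012,0],[0,0.019,0],[0,0.025,0],[0,0.025,0],[0,0.025,0]]'

```text
clock: 9.4
eef_pos: [0.6018, -0.1426, 0.2215]
eef_rot: [-179.8, -21.5, -166.6]
ft_force: [3.0, -2.6, 8.5]
opening: 0.034
finger_force: 62.5
```

```bash
python3 -c "
from h import *
s=read_state();print(s['eef_pos'],s['eef_rot'],s['ft_force'],s['torque'],s['opening'])
a=camera('scene')[:,:,::-1];b=camera('top')[:,:,::-1];c=camera('wrist')[:,:,::-1];cv2.imwrite('pics/s6a.png',a)
cv2.imwrite('pics/s6.png',np.hstack([cv2.resize(a[150:350,265:395],None,fx=3,fy=3),np.vstack([cv2.resize(b[200:300,240:373],(400,300)),cv2.resize(c[170:380,180:460],(400,300))])]))
"
```

```text
[ 0.6018 -0.1426  0.2215] [-179.8413  -21.4551 -166.5611] [ 2.9614 -2.605   8.4922] [-0.5117 -0.2084  0.2932] 0.03403743725168439
```

View pics/s6.png

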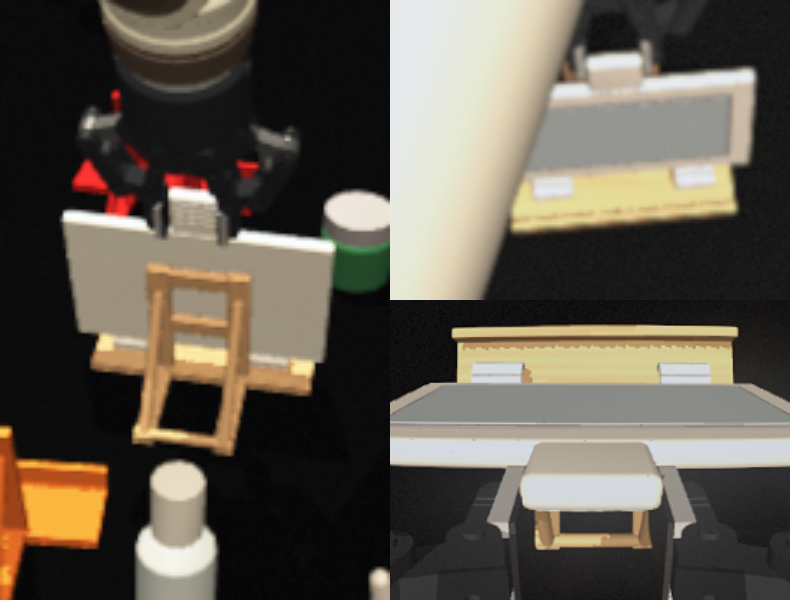

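The lid's feet are on the ledge behind the lip, in the wrist inset at (497,373) and (685,373), centred on the ledge (457-735). I'll lean it the last bit onto the backrest.

Call:
play_rows --fingers '[1,1,1,1,1,1]' --travel '[[-0.006,0,0],[-0.012,0,-0.001],[-0.018,0,-0.002],[-0.024,0,-0.002],[-0.024,0,-0.002],[-0.024,0,-0.002]]' --rot '[[0,0.004,0],[0,0.007,0],[0,0.01,0],[0,0.014,0],[0,0.014,0],[0,0.014,0]]'

```text
clock: 10.05
eef_pos: [0.6093, -0.1402, 0.2165]
eef_rot: [179.9, -24.4, -166.5]
ft_force: [-6.6, -2.4, 1.7]
opening: 0.0342
finger_force: 61.8
```

```bash
python3 -c "
from h import *
s=read_state();print(s['eef_pos'],s['eef_rot'],s['ft_force'],s['torque'],s['opening'])"
```

```text
[ 0.6093 -0.1402  0.2165] [ 179.9474  -24.3513 -166.4914] [-6.6405 -2.4361  1.6967] [-0.3264  1.2     0.2809] 0.034166153707560015
```

The backrest is pushing back, so the lid leans on it. I'll release, then withdraw along the tool axis.

Call:
play_rows --fingers '[0,-0.3,-0.6,-1,-1,-1,-1,-1,-1,-1,-1,-1]' --travel '[[0,0,0],[0,0,0],[0,0,0],[0,0,0],[0,0,0],[0,0,0],[0,0,-0.03],[0,0,-0.08],[0,0,-0.14],[0,0,-0.2],[0,0,-0.28],[0,0,-0.28]]' --rot '[[0,0,0],[0,0,0],[0,0,0],[0,0,0],[0,0,0],[0,0,0],[0,0,0],[0,0,0],[0,0,0],[0,0,0],[0,0,0],[0,0,0]]'

```text
clock: 11.05
eef_pos: [0.6501, -0.1284, 0.3164]
eef_rot: [-179.4, -22.8, -166.6]
ft_force: [-0.4, -0.3, 0.9]
opening: 0.0855
finger_force: 0.0
```

```bash
python3 -c "
from h import *
s=read_state();print(s['eef_pos'],s['eef_rot'],s['ft_force'],s['torque'],s['opening'])
a=camera('scene')[:,:,::-1];b=camera('top')[:,:,::-1];c=camera('wrist')[:,:,::-1]
cv2.imwrite('pics/s7.png',np.hstack([cv2.resize(a[150:350,265:395],None,fx=3,fy=3),np.vstack([cv2.resize(b[150:350,180:446],(400,300)),cv2.resize(c,(400,300))])]))
"
```

```text
[ 0.6501 -0.1284  0.3164] [-179.4204  -22.7903 -166.632 ] [-0.4017 -0.2572  0.8665] [ 0.063  -0.2773 -0.0034] 0.08548017098146844
```

View pics/s7.png

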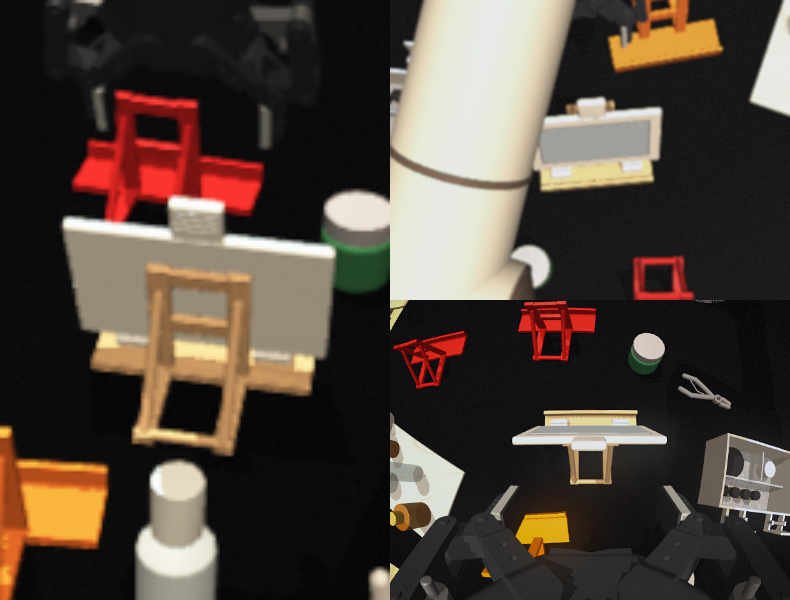

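The lid stands on the ledge leaning back, mirror towards the robot, and the gripper is clear. I'll do a quick stillness check, then hand in.

```bash
python3 -c "
from h import *
a=camera('scene')
for i in range(10): b=camera('scene')
d=np.abs(a[205:290,280:385].astype(int)-b[205:290,280:385]).max(2);n=(d>40).sum();print('moved px',n)
if n<15: print(sign_off())
"
```

```text
moved px 0
the job is handed in; nothing more can be done
None
```

The lid was raised upright and lifted off its pins. It now stands hinge edge down on the middle of the bamboo easel's ledge, leaning on the backrest with the mirror facing the robot. I handed the job in at about 12 s of the 56 s allowed, and the final check showed no movement.

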